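Couple the sampling plug into the spring-sleeve coupler

ROBOT

A 6-joint arm with a two-finger parallel gripper is mounted at the origin on the work surface. World frame = base frame: x ahead of the robot, y to its left, z up, the work surface at z = 0. Lengths are in m, angles in rad, forces in N, time in s.
With the tool pointing down it reaches from about 0.375 to 0.975 m from the base axis. Payload 3.8 kg.
Tool frame: the origin (TCP) lies midway between the tips of the shut fingers; the grasp point (between the pads) lies 19 mm behind it; x points along the fingers, y is the direction in which the jaws open and shut, and the axes are right-handed (so a half turn about x gives the same grasp; the last joint's range is limited). The gripper opens to 88 mm and grips with 3 to 60 N. Pads are 18 mm wide; open, the fingers measure 123 mm over their backs; the gripper's body (75 mm by 187 mm) begins 45 mm behind the grasp point.
Start: joints at [-1.332, 0.264, 1.604, -0, 1.274, -0.037], TCP at [0.184, -0.649, 0.239] pointing down, gripper open.
Joint ranges: [-2.63, 2.63], [-0.94, 2.18], [0.31, 2.57], [-1.31, 4.45], [0, 2.66], [-2.55, 2.55]. Speed limits (rad/s): [2.57, 2.57, 3.14, 3.14, 3.14, 3.14].

INTERFACE

Orientations are given as a rotation vector (axis times angle).
In Python, from cell import manip, inverse_kinematics, cams, order gives the robot as it stands. Calls block until the motion is done:
- manip.move_pose(position, orientation): joint-space move of the TCP to a pose.
- manip.move_linear(position, rate=0.15, rot=None): straight line of the TCP; rot=None keeps the orientation; rate is the mean speed in m/s.
- manip.set_joints(angles): joint-space move.
- manip.set_gripper(opening, force=None): finger opening in m; force is the grip in N (None keeps the last); returns when the fingers have stopped.
- manip.dwell(seconds).
- inverse_kinematics(position, orientation): joint angles nearest the present ones, or None.
- manip.state(): the state.
- cams.capture(name): name is "side" or "top" or "wrist"; returns a dict with "image" (400x640x3 uint8, blue, green, red), "z_map" (400x640 float32, m along the optical axis (not along the pixel's ray), 0 where there is no reading), "intrinsics" (3x3 intrinsics, pixels), "k1" (the pictures are not rectified: a ray, as slopes to the right and down, at radius r is drawn at 1 + k1 r^2 times it, then the intrinsics apply), "position" and "orientation" of the camera in the world; the wrist camera has in their place "T_tool_cam" (4x4, takes a point from camera to tool coordinates, whose origin is the TCP and whose axes are the tool frame's). Camera axes: x right, y down, z forward; pixel columns grow to the right and rows downward; lengths in m; the calibration is good to about 2 mm. A picture is of the moment at which its call begins: read the wrist's pose just before it.
A pose or a line that the arm cannot do raises manip.IKError and nothing moves.
- order.close_job(): hands the job in, once; it reports no verdict.
The state is a dict: "clock": time; "joint_pos": joint angles; "joint_velocities": joint speeds; "tau": joint torques, N m; "tool_pos": TCP position; "tcp_rot": TCP orientation; "contact_force": force on the tool from outside, world axes, zero at the start; "moment": the same for the moment, N m; "gripper_width": finger opening in m.
Only numpy, scipy, OpenCV 4.12 (cv2) and the standard library are available. Lean on these libraries where they do the work, as an engineer would, in place of code of your own. Each camera call takes 0.05 s, during which the arm holds its last target. There are 200 camera calls.

TASK

On the water-test bench, push the coupler's sleeve down by its thumb plate until the catch holds it back. Then take the steel plug with the tall round grip from the rack and press it straight down into the coupler until it is fully home and the sleeve springs back up. Leave the plug standing there, released.

Things in the scene. Friction and masses are not known exactly. Their poses are not given: they have to be found in the camera images.
- plug: Steel plug, 0.21-0.35 kg, upright in a white 3-hole rack (row along y within 15 deg, pitch 82; beside it a squat stopper and a slim probe, not wanted). Origin: nose tip, z up. From tip: nose dia 24, 0-50 mm; flange dia 66, 50-56 (lies on the rack, top 55 high; nose loose by 6 mm in its hole); round grip dia 26, 56-110, dark band near top. Grasp the grip from above, closing across the row.
- coupler: Fixed upright socket in a ringed aluminium sleeve (dia 69) on a grey base. Origin: on its axis at table height; +x to the catch on two posts (48-64 mm out, 100 high), -x to the thumb plate (towards the robot within 25 deg). Mouth rim 92 high, dia 53; funnel 45 wide narrowing to the 28 bore at 82. Home: flange on the rim, plug's tip on the axis 42 high. With the sleeve up, jaws stop it 19 mm short.
- thumb_plate (a point): Centre of the top face of the sleeve's thumb plate: flat aluminium, 44 mm long (radially), 36 wide, 8 thick, this point 56 mm out from the coupler's axis; 78 mm above the table with the sleeve up. Moves with the sleeve. Press it straight down with closed fingertips, then lift away.
- sleeve (a joint): How far the sleeve is pushed down, m: 0 up, 0.020 at the stop. A spring lifts it (5 N at top, 10 N at bottom). Past 0.016 the catch snaps over it and keeps it at about 0.016 when let go. The catch's arm lies over the mouth's edge, top 99 mm high; the plug's flange pushes it down in the last 7 mm (5-12 N) and the sleeve springs up by itself.
Things that resemble listed ones, but are neither listed nor needed, are in the scene too. Leave any blue look-alike of the plug alone. What is shaped like the coupler but purple is not meant.

How it is judged:
By the outcome, as a careful person would: the job done as asked, in the order asked, and still so for the second after the job is handed in, with the robot touching nothing.
It also fails if it takes over 64 s, if anything falls off the work surface, if the arm or the gripper's body presses on something with over 40 N, if the wrist force passes 120 N, or if a joint passes its speed limit or range.

## Working session

There is one attempt and no reset: what is moved stays moved. The work goes in short steps, each a Python script; the robot and the scene stay as the last script left them, time stands still between calls to the robot, and variables do not carry over. Pictures are saved under pics/ and viewed, about 8 in all and at most 12, crops included, and the job is handed in when it is done.

```bash
mkdir -p pics; ls; cat > h.py <<'E'
import numpy as np, cv2
from scipy.spatial.transform import Rotation as R
from cell import manip, inverse_kinematics, cams, order
def rotm(o):
    o=np.asarray(o,float)
    if o.shape==(3,3): return o
    return (R.from_rotvec(o) if o.size==3 else R.from_quat(o)).as_matrix()
def shot(name):
    s=manip.state(); c=cams.capture(name)
    if 'T_tool_cam' in c:
        T=np.eye(4);T[:3,:3]=rotm(s['tcp_rot']);T[:3,3]=s['tool_pos'];T=T@c['T_tool_cam']
    else:
        T=np.eye(4);T[:3,:3]=rotm(c['orientation']);T[:3,3]=c['position']
    K=np.array(c['intrinsics']);h,w=c['z_map'].shape
    u,v=np.meshgrid(np.arange(w),np.arange(h))
    k=c['k1']; xd=(u-K[0,2])/K[0,0]; yd=(v-K[1,2])/K[1,1]
    x,y=xd.copy(),yd.copy()
    for _ in range(15):
        f=1+k*(x*x+y*y); x,y=xd/f,yd/f
    z=c['z_map']; P=np.stack([x*z,y*z,z],-1)@T[:3,:3].T+T[:3,3]
    P[z==0]=np.nan
    return c['image'],P,T
def down(a): # tool x down, tool y (jaw) at angle a in the world xy
    y=np.array([np.cos(a),np.sin(a),0]);x=np.array([0,0,-1.])
    return R.from_matrix(np.stack([x,y,np.cross(x,y)],1)).as_rotvec()
E
python3 - <<'E'
from h import *
for n in('top','side'):
    im,P,T=shot(n); cv2.imwrite(f'pics/{n}0.png',im); np.save(f'{n}0.npy',P); print(n,T.round(3))
s=manip.state(); print(s['clock'],s['tcp_rot'],s['gripper_width'],rotm(s['tcp_rot']).round(2))
E
```

```text
pics
top [[-0.002 -0.991  0.13   0.39 ]
 [-1.     0.004  0.015  0.025]
 [-0.015 -0.13  -0.991  0.887]
 [ 0.     0.     0.     1.   ]]
side [[-0.963 -0.165  0.212  0.278]
 [-0.268  0.644 -0.717  0.744]
 [-0.019 -0.747 -0.664  0.706]
 [ 0.     0.     0.     1.   ]]
0.1 [ 2.07443933  0.29005396 -2.07491385] 0.08813142616166607 [[-0.    0.27 -0.96]
 [ 0.   -0.96 -0.27]
 [-1.   -0.   -0.  ]]
```

View pics/top0.png

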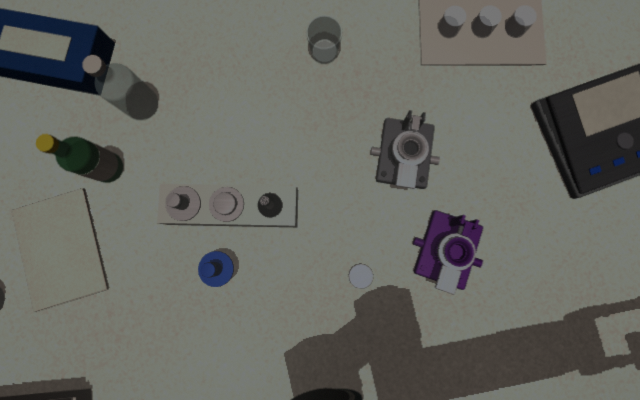

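View pics/side0.png

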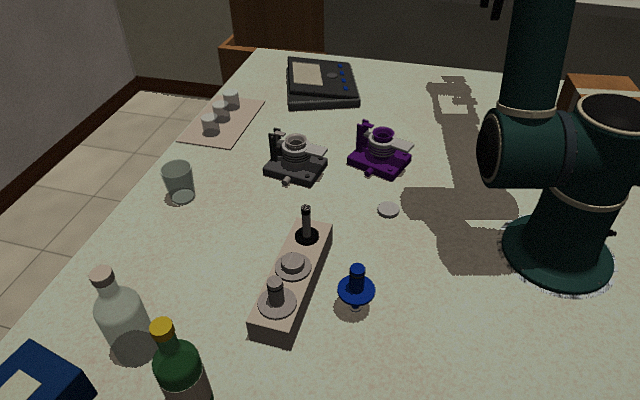

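The top view shows the coupler mouth at about (410,150) with its thumb plate at (405,176). The wanted plug, with the tall grip, is at the rack's left end at (180,202). The purple and blue look-alikes are at (457,252) and (216,268). The side view agrees: the plug is nearest the camera at (276,293).

```bash
python3 - <<'E'
from h import *
P=np.load('top0.npy')
def reg(P,u0,u1,v0,v1,z0,z1):
    Q=P[v0:v1,u0:u1].reshape(-1,3); return Q[(Q[:,2]>z0)&(Q[:,2]<z1)]
def rep(n,Q): print(n,len(Q),np.median(Q,0).round(4),Q.min(0).round(3),Q.max(0).round(3), cv2.minAreaRect((Q[:,:2]*1000).astype(np.float32)))
rep('table',reg(P,300,350,100,200,-.05,.05))
rep('rim',reg(P,390,430,130,170,.086,.097))
rep('plate',reg(P,393,420,163,192,.068,.086))
rep('catch',reg(P,395,432,105,140,.094,.12))
rep('grip top',reg(P,160,200,185,220,.105,.125))
rep('flange',reg(P,160,205,180,225,.052,.07))
rep('stopper flange',reg(P,206,247,183,225,.052,.067))
rep('rack',reg(P,155,300,180,230,.048,.0585))
rep('probe',reg(P,250,290,185,220,.08,.2))
P=np.load('side0.npy')
rep('s rim',reg(P,280,312,130,160,.086,.097))
rep('s plate',reg(P,300,330,140,165,.068,.086))
rep('s grip top',reg(P,265,290,272,290,.105,.125))
rep('s flange',reg(P,255,300,280,322,.056,.066))
E
```

```text
table 4975 [5.99e-01 3.23e-02 5.00e-04] [ 0.497 -0.018 -0.005] [0.705 0.084 0.005] ((601.2952270507812, 32.98023223876953), (101.57087707519531, 207.88510131835938), 89.88214874267578)
rim 342 [ 0.5869 -0.13    0.091 ] [ 0.558 -0.153  0.086] [ 0.612 -0.102  0.097] ((584.293212890625, -127.72652435302734), (50.4846076965332, 51.6939582824707), 26.251842498779297)
plate 492 [ 0.5323 -0.1194  0.0782] [ 0.509 -0.144  0.069] [ 0.555 -0.099  0.082] ((534.1744995117188, -120.86833953857422), (39.337440490722656, 47.62078857421875), 81.09017944335938)
catch 198 [ 0.6323 -0.1331  0.0995] [ 0.6   -0.152  0.094] [ 0.65  -0.111  0.103] ((622.1620483398438, -132.44956970214844), (33.35466003417969, 51.758243560791016), 78.38426971435547)
grip top 192 [0.4831 0.2977 0.1157] [0.472 0.286 0.105] [0.496 0.311 0.12 ] ((483.5213928222656, 298.8075256347656), (23.9527645111084, 25.066591262817383), 0.5202813744544983)
flange 1498 [0.479 0.294 0.058] [0.446 0.259 0.052] [0.521 0.346 0.068] ((483.7459716796875, 302.52667236328125), (74.94225311279297, 87.06270599365234), 0.1750284880399704)
stopper flange
[... 538 characters left out ...]
1386  0.0908] [ 0.56  -0.157  0.086] [ 0.631 -0.103  0.096] ((590.598876953125, -137.65081787109375), (51.144981384277344, 70.1695785522461), 33.339447021484375)
s plate 320 [ 0.5436 -0.1181  0.0781] [ 0.51  -0.152  0.068] [ 0.58  -0.099  0.086] ((544.7587280273438, -125.99591827392578), (68.90495300292969, 53.520530700683594), 1.65227210521698)
s grip top 205 [0.4838 0.3007 0.1145] [0.472 0.285 0.105] [0.497 0.311 0.118] ((484.5144958496094, 298.2097473144531), (24.434572219848633, 26.31892967224121), 9.804940223693848)
s flange 859 [0.4775 0.3061 0.0606] [0.447 0.24  0.056] [0.521 0.338 0.066] ((486.8607177734375, 291.5037536621094), (73.997314453125, 84.70844268798828), 16.65076446533203)
```

Both cameras agree and the heights check out: rim 0.091, plate 0.078, grip top 0.115. The coupler axis is near (0.586,-0.129). Next I move above it, close the fingers and take a wrist look.

```bash
python3 - <<'E'
from h import *
a=np.radians(-100)
print(inverse_kinematics([.56,-.12,.30],down(a)))
manip.move_pose([.54,-.12,.28],down(a)); manip.set_gripper(0.0,20)
im,P,T=shot('wrist'); cv2.imwrite('pics/w1.png',im); np.save('w1.npy',P); print(T.round(3))
s=manip.state(); print(s['clock'],s['tool_pos'],s['joint_pos'],s['contact_force'])
E
```

```text
[-0.25458433  0.03814459  1.74944001  0.          1.35400805  1.49074492]
[[-0.174 -0.932 -0.317  0.622]
 [-0.985  0.165  0.058 -0.134]
 [-0.001  0.322 -0.947  0.427]
 [ 0.     0.     0.     1.   ]]
3.7333 [ 0.53998455 -0.11999662  0.28000049] [-2.63688985e-01  9.54418760e-03  1.81502157e+00 -1.61511358e-05
  1.31704155e+00  1.48158265e+00] [ 0.29768701  0.06013281 -0.34063178]
```

View pics/w1.png

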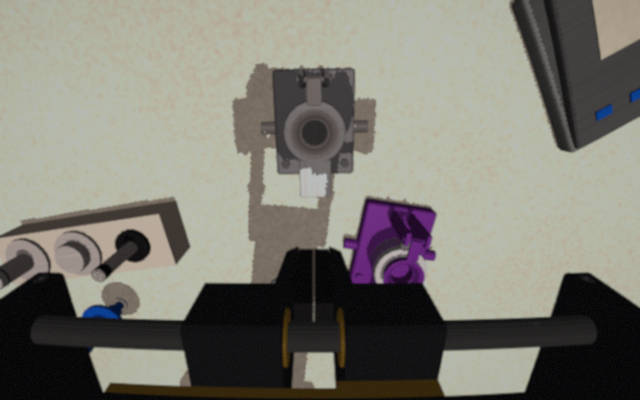

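The wrist view shows the mouth at about (315,131), the plate at (314,182) and the catch at (314,80). The coupler is nearly square to the tool, so its yaw is close to -10°.

```bash
python3 - <<'E'
from h import *
P=np.load('w1.npy')
def reg(u0,u1,v0,v1,z0,z1):
    Q=P[v0:v1,u0:u1].reshape(-1,3); return Q[(Q[:,2]>z0)&(Q[:,2]<z1)]
def rep(n,Q): print(n,len(Q),np.median(Q,0).round(4),cv2.minAreaRect((Q[:,:2]*1000).astype(np.float32)), np.array(cv2.minEnclosingCircle((Q[:,:2]*1000).astype(np.float32))[0]))
rep('rim',reg(280,350,100,165,.088,.0945)) 
rep('plate',reg(295,332,168,200,.073,.083))
rep('catch',reg(295,335,65,100,.095,.11))
rep('base',reg(270,360,65,175,.015,.04))
im=cv2.imread('pics/w1.png'); g=cv2.cvtColor(im,cv2.COLOR_BGR2GRAY)[95:168,278:352]
print(cv2.HoughCircles(cv2.resize(g,None,fx=4,fy=4,interpolation=cv2.INTER_CUBIC),cv2.HOUGH_GRADIENT,1.2,20,param1=80,param2=30,minRadius=30,maxRadius=140))
E
```

```text
rim 1013 [ 0.5844 -0.1281  0.092 ] ((584.072265625, -128.13095092773438), (51.125831604003906, 50.94488525390625), 78.42219543457031) [ 584.0612793  -128.17843628]
plate 924 [ 0.5288 -0.119   0.079 ] ((528.14697265625, -118.65602111816406), (34.99693298339844, 35.591217041015625), 80.70457458496094) [ 528.91693115 -118.78205872]
catch 587 [ 0.6346 -0.1353  0.1003] ((633.0556030273438, -136.28330993652344), (33.46607971191406, 28.84884262084961), 80.40744018554688) [ 635.9899292  -136.65057373]
base 4396 [ 0.6117 -0.1361  0.0247] ((589.3511962890625, -129.09312438964844), (113.79946899414062, 129.83078002929688), 81.05575561523438) [ 589.6729126  -128.59057617]
None
```

Axis (0.5843,-0.1281), yaw -9.3° and plate centre (0.529,-0.119) are consistent with the given sizes. Now I press the plate.

```bash
python3 - <<'E'
from h import *
x,y=.529,-.119; a=np.radians(-99.3)
manip.move_linear([x,y,.10],.15,rot=down(a))
def f():
    s=manip.state(); print(s['clock'],s['tool_pos'].round(4) if hasattr(s['tool_pos'],'round') else s['tool_pos'],np.round(s['contact_force'],2)); return s['contact_force'][2]
f()
for z in (.080,.072,.064,.0615,.060,.059,.058,.057):
    manip.move_linear([x,y,z],.05)
    if abs(f())>18: break
manip.move_linear([x,y,.10],.1); f()
manip.move_linear([x-.02,y,.26],.2); f()
im,P,T=shot('wrist'); cv2.imwrite('pics/w2.png',im[40:260,200:440].repeat(2,0).repeat(2,1)); np.save('w2.npy',P)
Q=P[100:280,270:360].reshape(-1,3); d=np.hypot(Q[:,0]-.527,Q[:,1]+.1187)<.012; Q=Q[d]; print(len(Q),np.median(Q,0))
E
```

```text
5.0833 [ 0.53   -0.1192  0.1011] [ 0.18 -0.05  0.29]
5.6333 [ 0.5287 -0.1189  0.0796] [-0.36  0.91  0.08]
5.9417 [ 0.5298 -0.1192  0.0728] [-0.86  0.52  7.44]
6.25 [ 0.5298 -0.1192  0.0651] [-2.38 -0.77  6.84]
6.5 [ 0.5298 -0.1192  0.0627] [-1.86  0.52  7.62]
6.75 [ 0.5298 -0.1192  0.0614] [-2.28  1.31  9.41]
7.0 [ 0.5298 -0.1192  0.0604] [-2.78  1.95  9.64]
7.25 [ 0.5298 -0.1192  0.0595] [-2.75  0.71  9.39]
7.5 [ 0.5298 -0.1192  0.0585] [-2.95  0.57  9.15]
8.0833 [ 0.5288 -0.1189  0.0997] [-0.24  0.    0.25]
9.0417 [ 0.5082 -0.1188  0.2584] [ 0.17 -0.1  -1.05]
1377 [ 0.51791202 -0.11643327  0.26966958]
```

View pics/w2.png

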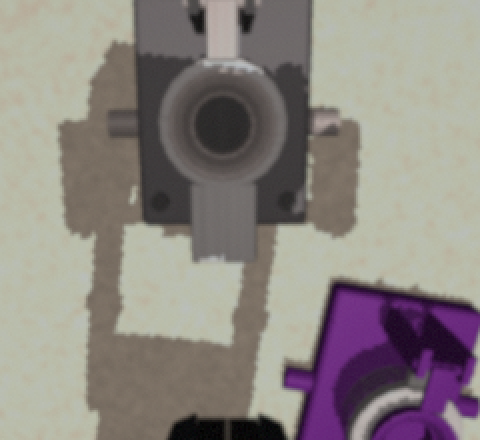

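The plate is unobstructed at about crop (224,222), with the mouth at (222,125). I check the plate height from the saved map.

```bash
python3 - <<'E'
from h import *
P=np.load('w2.npy'); Q=P[40:200,270:360].reshape(-1,3)
q=Q[(np.hypot(Q[:,0]-.526,Q[:,1]+.1187)<.012)&(Q[:,2]<.1)]; print('plate',len(q),np.median(q,0))
q=Q[(abs(np.hypot(Q[:,0]-.5843,Q[:,1]+.1281)-.0245)<.002)]; print('rim',len(q),np.median(q,0))
q=P.reshape(-1,3); q=q[(np.hypot(q[:,0]-.62,q[:,1]+.134)<.03)&(q[:,2]>.085)&(q[:,2]<.12)]; print('catch z', np.percentile(q[:,2],[5,50,95]))
E
```

```text
plate 376 [ 0.5262365  -0.11873752  0.06320829]
rim 584 [ 0.58461243 -0.12920019  0.09266125]
catch z [0.08759478 0.09905873 0.10144666]
```

The plate is at 0.0632, 16 mm down from 0.079, so the catch holds. Next is the plug: I move above it for one wrist look.

```bash
python3 - <<'E'
from h import *
for d in (-178.6,1.4):print(d,inverse_kinematics([.4835,.2985,.25],down(np.radians(d))))
j=manip.state()['joint_pos']
c=[(q,d) for d in(-178.6,1.4) if (q:=inverse_kinematics([.4835,.2985,.25],down(np.radians(d)))) is not None]
q,d=min(c,key=lambda t:max(abs(np.array(t[0])-j)))
print('use',d)
manip.move_linear([.50,-.06,.28],.2)
manip.move_pose([.4835,.2985,.25],down(np.radians(d))); manip.set_gripper(.06,30)
im,P,T=shot('wrist'); cv2.imwrite('pics/w3.png',im); np.save('w3.npy',P)
Q=P.reshape(-1,3); n=np.hypot(Q[:,0]-.484,Q[:,1]-.299)<.03
q=Q[n&(Q[:,2]>.108)&(Q[:,2]<.12)]
print(len(q),np.median(q,0),cv2.minAreaRect((q[:,:2]*1000).astype(np.float32)))
s=manip.state(); print(s['clock'],s['tool_pos'])
E
```

```text
-178.6 None
1.4 [ 5.09261097e-01  5.56238593e-02  1.82271730e+00 -4.44089210e-16
  1.26325150e+00  4.84826487e-01]
use 1.4
611 [0.48443747 0.29969972 0.1156129 ] ((484.39215087890625, 298.8465576171875), (25.21527862548828, 24.962366104125977), 52.986663818359375)
11.9333 [0.48348402 0.29855825 0.2500255 ]
```

View pics/w3.png

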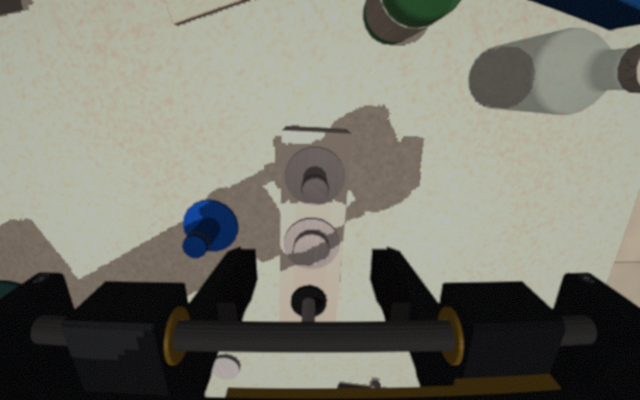

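The plug grip top is at about (315,190) in the image, centred between the open fingers. In the world it is at (0.4844,0.299,0.1156), which agrees with the other cameras. Now I grasp and lift.

```bash
python3 - <<'E'
from h import *
manip.move_linear([.4844,.299,.13],.15); manip.move_linear([.4844,.299,.073],.08)
s=manip.state(); print(s['clock'],s['tool_pos'],s['contact_force'])
manip.set_gripper(.0,40); s=manip.state(); print(s['gripper_width'],s['tool_pos'],s['contact_force'])
manip.move_linear([.4844,.299,.26],.15); s=manip.state(); print(s['gripper_width'],s['contact_force'],s['moment'])
manip.move_pose([.5843,-.1281,.26],down(np.radians(-99.3)))
for n in('wrist','side'):
    im,P,T=shot(n); cv2.imwrite(f'pics/{n}4.png',im); np.save(f'{n}4.npy',P)
a=cv2.imread('pics/wrist4.png'); b=cv2.imread('pics/side4.png')
cv2.imwrite('pics/b4.png',np.hstack([a[:,120:520],b[0:400,120:520]]))
s=manip.state(); print(s['clock'],s['tool_pos'],s['contact_force'])
E
```

```text
13.7417 [0.48466577 0.29917995 0.07315125] [ 0.83793538 -0.01723256  0.63557368]
0.025061253885742308 [0.48457275 0.29907417 0.07325848] [ 0.53936939 -1.06697989  1.00876819]
0.025116055110820743 [ 0.29976533  0.08118338 -2.64392541] [-0.01056111 -0.1194677   0.01637011]
17.475 [ 0.58448139 -0.12691405  0.26000521] [ 0.41298598 -0.06892035 -3.23757386]
```

View pics/b4.png

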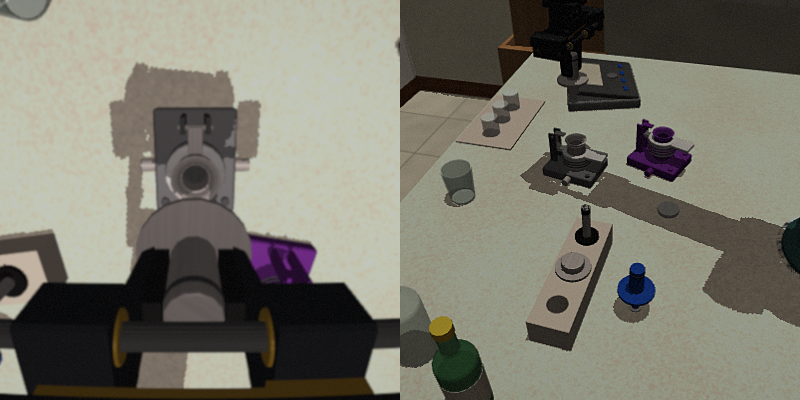

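The plug is held: the fingers are 25 mm apart, the weight reads about 2.9 N, and the flange shows at about (195,235) below the fingers. I measure its in-hand offset and tilt from this depth map.

```bash
python3 - <<'E'
from h import *
from scipy.optimize import least_squares
P=np.load('wrist4.npy'); t=np.array([.58448,-.12691,.26]); a=np.radians(-9.3)
ex=np.array([np.cos(a),np.sin(a),0]); ey=np.array([-np.sin(a),np.cos(a),0])
Q=P-t; L=np.stack([Q@ex,Q@ey,Q[...,2]],-1)
reg=L[195:280,250:375]; F=reg.reshape(-1,3); F=F[np.isfinite(F[:,0])]
f=F[(F[:,2]>-.025)&(F[:,2]<.0)&(np.hypot(F[:,0],F[:,1])>.017)&(np.hypot(F[:,0],F[:,1])<.04)]
c=np.median(f[:,2]); print('z med',c,len(f))
A=np.c_[f[:,:2],np.ones(len(f))]; k=np.linalg.lstsq(A,f[:,2],rcond=None)[0]; print('plane',k,'tilt deg',np.degrees(k[:2]))
m=f[(abs(f[:,2]-A@k)<.003)]
# outer front edge: max radius per angle
th=np.degrees(np.arctan2(m[:,1],m[:,0])); e=[]
for b in range(-60,61,5):
    s=m[abs(th-b)<2.5]
    if len(s)>5:
        i=np.argsort(np.hypot(s[:,0],s[:,1]))[-3:]; e.append(s[i].mean(0))
e=np.array(e)[:,:2]
r=least_squares(lambda p:np.hypot(e[:,0]-p[0],e[:,1]-p[1])-.0325,[0,0]); print('flange centre local',r.x,'rms',np.sqrt((r.fun**2).mean()),len(e))
g=L[200:340,260:380].reshape(-1,3); g=g[(abs(g[:,2]-.042)<.006)&(np.hypot(g[:,0],g[:,1])<.02)]
if len(g)>20: print('gtop',len(g),np.median(g,0),cv2.minAreaRect((g[:,:2]*1000).astype(np.float32)))
E
```

```text
z med -0.011698981289515797 3551
plane [-0.02108548  0.00356861 -0.01147044] tilt deg [-1.20810917  0.20446605]
flange centre local [-0.00152734  0.00027054] rms 0.00022535026845249832 25
gtop 2996 [5.37690060e-03 1.10172783e-07 4.22985529e-02] ((4.391054153442383, 0.18306350708007812), (15.345085144042969, 39.66031265258789), 1.2123634815216064)
```

```bash
cat > ins.py <<'E'
from h import *
P=np.load('wrist4.npy'); Q=P.reshape(-1,3); Q=Q[abs(Q[:,2])<.012]
A=np.c_[Q[:,:2],np.ones(len(Q))]; k=np.linalg.lstsq(A,Q[:,2],rcond=None)[0]; print('table plane',k)
a=np.radians(-9.3); ex=np.array([np.cos(a),np.sin(a)]); ey=np.array([-np.sin(a),np.cos(a)])
p=np.array([.5843,-.1281])+.0015*ex
manip.move_linear([*p,.17],.12); manip.dwell(.4)
f0=np.array(manip.state()['contact_force']); print('f0',f0.round(2))
for z in np.r_[np.arange(.164,.121,-.004),.120]:
    manip.move_linear([*p,z],.04); manip.dwell(.1)
    s=manip.state(); f=np.array(s['contact_force'])-f0
    l=np.array([f[:2]@ex,f[:2]@ey])
    print(round(s['clock'],2),round(z,4),np.round(s['tool_pos'],4),'local f',l.round(2),f[2].round(2),np.round(s['moment'],2))
    if f[2]>25: print('STOP'); break
    st=np.clip(l*.00015,-.0008,.0008)*(np.abs(l)>1.5); p=p+st[0]*ex+st[1]*ey
np.save('p.npy',np.r_[p,f0])
E
python3 ins.py
```

```text
table plane [0.00029362 0.00136234 0.00086631]
f0 [ 0.22  0.3  -2.13]
19.18 0.164 [ 0.5856 -0.1283  0.1637] local f [-0.57 -0.5 ] -0.89 [0.02 0.   0.01]
19.52 0.16 [ 0.5857 -0.1283  0.1599] local f [ 1.17 -0.46] -1.17 [ 0.07 -0.01 -0.02]
19.88 0.156 [ 0.5857 -0.1283  0.1559] local f [-0.55  0.15] -1.18 [ 0.01 -0.06  0.05]
20.23 0.152 [ 0.5857 -0.1283  0.1519] local f [ 0.24 -0.73] -0.57 [ 0.05 -0.04 -0.03]
20.57 0.148 [ 0.5857 -0.1283  0.1479] local f [0.51 0.02] -0.46 [0.03 0.03 0.02]
20.93 0.144 [ 0.5857 -0.1283  0.1439] local f [-0.15 -0.08] -1.4 [ 0.02  0.05 -0.01]
21.27 0.14 [ 0.5857 -0.1283  0.1399] local f [ 0.34 -0.  ] -0.78 [ 0.01 -0.03 -0.02]
21.62 0.136 [ 0.5857 -0.1283  0.1359] local f [ 0.43 -0.48] -0.93 [0.   0.03 0.04]
21.98 0.132 [ 0.5857 -0.1283  0.1319] local f [-0.65 -0.84] -1.09 [ 0.05 -0.02 -0.01]
22.32 0.128 [ 0.5857 -0.1283  0.1279] local f [-0.85 -0.17] -1.08 [ 0.06 -0.01 -0.01]
22.68 0.124 [ 0.5857 -0.1283  0.1239] local f [ 0.22 -1.01] -1.09 [ 0.04  0.01 -0.  ]
23.02 0.12 [ 0.5857 -0.1283  0.1199] local f [ 0.39 -0.47] -0.89 [ 0.01  0.04 -0.01]
```

It went in freely past the jaws, with no lateral force. Now the final press.

```bash
python3 - <<'E'
from h import *
d=np.load('p.npy'); p=d[:2]; f0=d[2:]
manip.set_gripper(0,60)
for z in (.117,.115,.113,.1115,.110,.109,.108,.107,.106,.105,.104):
    manip.move_linear([*p,z],.04); manip.dwell(.1)
    s=manip.state(); f=np.array(s['contact_force'])-f0
    print(round(s['clock'],2),z,np.round(s['tool_pos'],4),f.round(2))
    if f[2]>25: break
manip.dwell(.3)
im,P,T=shot('side'); cv2.imwrite('pics/s5.png',cv2.resize(im[100:210,230:350],None,fx=5,fy=5,interpolation=cv2.INTER_CUBIC)); np.save('s5.npy',P)
Q=P.reshape(-1,3); q=Q[(np.hypot(Q[:,0]-.522,Q[:,1]+.1175)<.010)&(Q[:,2]<.11)]; print('plate',len(q),np.median(q,0) if len(q) else '')
E
```

```text
23.59 0.117 [ 0.5864 -0.1285  0.1175] [ 0.9  -0.41  1.4 ]
23.94 0.115 [ 0.5862 -0.1285  0.1163] [-2.51  0.4   8.15]
24.29 0.113 [ 0.5854 -0.1282  0.1124] [-0.03 -0.4  -0.5 ]
24.64 0.1115 [ 0.5853 -0.1282  0.111 ] [-0.44 -1.06  0.43]
24.99 0.11 [ 0.5858 -0.1283  0.1103] [-2.38  0.09  2.79]
25.34 0.109 [ 0.5858 -0.1283  0.1102] [-5.03  0.71  8.21]
25.69 0.108 [ 0.5858 -0.1284  0.1102] [-6.93  2.35 13.36]
26.04 0.107 [ 0.5858 -0.1284  0.1102] [-8.98  2.64 17.8 ]
26.39 0.106 [ 0.5859 -0.1284  0.1101] [-12.28   2.43  23.08]
26.74 0.105 [ 0.5859 -0.1284  0.1101] [-13.11   2.93  27.83]
plate 93 [ 0.52403457 -0.11618708  0.02175523]
```

View pics/s5.png

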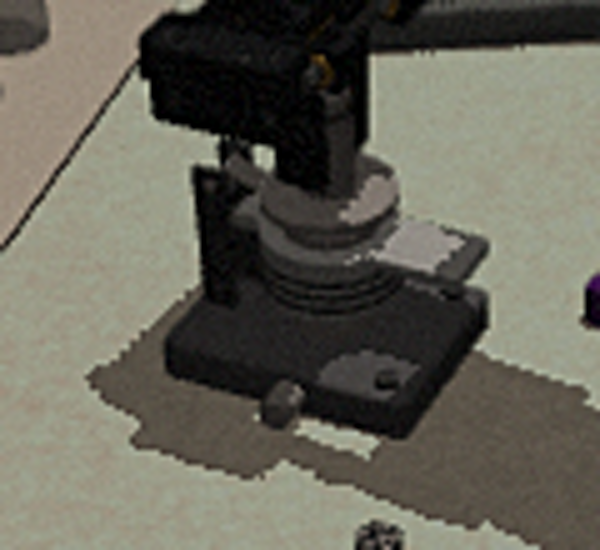

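The side view shows the flange on the rim and the plate up at crop (425,245). The catch tripped with a peak of 8 N, then there was a hard stop at TCP 0.1102. I release, retreat and verify.

```bash
python3 - <<'E'
from h import *
p=np.load('p.npy')[:2]
manip.move_linear([*p,.1105],.04); manip.dwell(.2); print(np.round(manip.state()['contact_force'],2))
manip.set_gripper(.06,10); manip.dwell(.2); print(np.round(manip.state()['contact_force'],2))
manip.move_linear([*p,.18],.08); manip.move_linear([.53,-.119,.30],.15); manip.dwell(.3)
im,P,T=shot('wrist'); cv2.imwrite('pics/w6.png',im[40:300,180:460].repeat(2,0).repeat(2,1))
im2,P2,_=shot('side')
for n,P in(('wrist',P),('side',P2)):
    Q=P.reshape(-1,3)
    def m(t,x,y,r,z0,z1):
        q=Q[(np.hypot(Q[:,0]-x,Q[:,1]-y)<r)&(Q[:,2]>z0)&(Q[:,2]<z1)]
        print(n,t,len(q),np.median(q,0).round(4) if len(q) else '')
    m('plate',.526,-.1187,.011,.05,.09); m('griptop',.5843,-.1281,.02,.142,.165); m('flange',.5843,-.1281,.033,.09,.11)
s=manip.state(); print(s['clock'],s['gripper_width'],np.round(s['contact_force'],2))
E
```

```text
[ 0.01 -0.06  0.35]
[-0.7   0.25 -0.28]
wrist plate 259 [ 0.5262 -0.1188  0.0791]
wrist griptop 661 [ 0.5852 -0.1277  0.1528]
wrist flange 2301 [ 0.5892 -0.1289  0.0988]
side plate 39 [ 0.5261 -0.1195  0.0788]
side griptop 100 [ 0.5831 -0.1213  0.1509]
side flange 327 [ 0.5783 -0.1184  0.0988]
30.9083 0.06012398858224821 [-0.31 -0.55 -0.76]
```

View pics/w6.png

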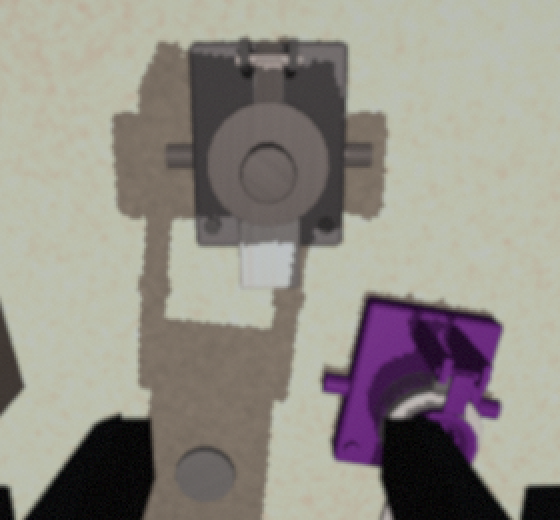

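The plug stands upright and centred at crop (268,165), with the thumb plate back up at (267,265) and the fingers clear. All heights match the home position, so I hand in.

```bash
python3 -c "
from h import *
print(order.close_job())"
```

```text
the job is handed in; nothing more can be done
None
```

The job is done and handed in at about 31 s on the robot's clock, against the limit of 64 s.

- **Sleeve:** I pressed it down by its thumb plate with closed fingertips until the catch held it. The plate then measured 0.063 m high, 16 mm below its starting height.
- **Plug:** I took the tall-grip plug from the rack and pressed it straight down. The catch tripped with a peak reading of about 8 N, and the plug then came to a hard stop. The highest force I read was about 28 N down and 13 N sideways, against that stop.
- **Last checks, after release and retreat:**
  - The plate is back up at 0.079 m.
  - The flange top is at 0.099 m, where 0.098 is expected.
  - The grip top is at 0.151–0.153 m, where 0.152 is expected.
  - The robot was touching nothing.
- **Disagreements:**
  - While held, the plug measured about 1.2° of tilt and 1.5 mm off-centre. I corrected the offset, left the tilt, and it went in freely.
  - One early height check of the plate came from the wrong pixels, so I repeated it with a tighter filter. A later one, taken just after the final press, also missed the plate. The picture showed the plate up, and the last check confirmed it.

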